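Seat and lock a slicer insert

ROBOT

A 7-joint arm with a two-finger parallel gripper is mounted at the origin on a cart in front of the work surface, level with it; the furniture and walls round the work are solid. World frame = base frame: x ahead of the robot, y to its left, z up, the work surface at z = 0. Lengths are in m, angles in rad, forces in N, time in s.
With the tool pointing down it reaches from about 0.4 to 0.875 m from the base axis. Payload 4.4 kg.
Tool frame: the origin (TCP) lies between the finger pads; the fingertips stand 17 mm ahead of it and the grasp point (between the pads) lies 2 mm behind it; z points along the fingers, y is the line along which they close (so a half turn about z gives the same grasp; the last joint's range is limited). The gripper opens to 85 mm and grips with 20 to 120 N. Pads are 22 mm wide; open, the fingers measure 114 mm over their backs; the gripper's body (76 mm by 85 mm) begins 54 mm behind the grasp point. The pads swing forward as they close: fully open they stand 13 mm farther back than shut.
Start: joints at [1.185, 0.628, 0.038, 1.517, -0.027, 0.996, -0.02], TCP at [0.204, -0.617, 0.248] pointing down, gripper open.
Joint ranges: [-3.06, 3.06], [-0.37, 2.12], [-1.25, 1.32], [0.18, 2.47], [-1.1, 4.24], [0.23, 1.98], [-2.94, 2.94]. Speed limits (rad/s): [2.57, 2.57, 3.14, 3.14, 3.14, 3.14, 3.14].

INTERFACE

Orientations are given as a unit quaternion [x, y, z, w].
In Python, from workcell import manip gives the robot as it stands. Calls block until the motion is done:
- manip.reach(position, orientation): joint-space move of the TCP to a pose.
- manip.move_l(position, rate=0.15, ori=None, threshold=None): straight line of the TCP; ori=None keeps the orientation; rate is the mean speed in m/s. With threshold (N) it stops when the force on the tool has changed by that much, and returns True; else False.
- manip.move_joints(angles): joint-space move.
- manip.move_gripper(opening): opening from 0.0 (shut) to 1.0 (fully open); the grip force is fixed at half the most; returns when the fingers have stopped.
- manip.wait(seconds).
- manip.ik(position, orientation): joint angles nearest the present ones, or None.
- manip.camera(name): name is "side" or "top"; returns a dict with "img" (400x640x3 uint8, blue, green, red), "camera_matrix" (3x3 intrinsics, pixels), "world_to_cam" (4x4, takes a point from world to camera coordinates). Camera axes: x right, y down, z forward; pixel columns grow to the right and rows downward; lengths in m; the calibration is good to about 2 mm. A picture is of the moment at which its call begins. There is no depth.
A pose or a line that the arm cannot do raises manip.MotionError and nothing moves.
- manip.hand_in(): hands the job in; it is judged then, once.
Readings, each from a call of its own:
- manip.read_clock(): time.
- manip.read_joints(): joint angles.
- manip.read_dq(): joint speeds.
- manip.read_joint_efforts(): joint torques, N m.
- manip.read_tool_pos(): TCP position.
- manip.read_tcp_rot(): TCP orientation.
- manip.read_contact_force(): force on the tool from outside, world axes, zero at the start.
- manip.read_moment(): the same for the moment, N m.
- manip.read_grip_width(): opening from 0.0 (shut) to 1.0 (fully open).
- manip.read_grasp_force(): force on a finger pad.
Only numpy, scipy, OpenCV 4.12 (cv2) and the standard library are available. Lean on these libraries where they do the work, as an engineer would, in place of code of your own. Each camera call takes 0.05 s, during which the arm holds its last target. There are 200 camera calls.

TASK

The steel slicing insert lies loose in the slicer box; its blade is sharp, so never touch it with the gripper: take the wooden pusher and with its foot gently nudge the insert across the seat until both its edges are fully home under the lips, touching the two stops of the frame's square corner. Then swing the black latch fully shut, so that it holds the insert's cut-off corner. Stand the pusher upright on the worktop again, clear of the slicer box, and leave the other things where they are.

Things in the scene. Friction and masses are not known exactly. Their poses are not given: they have to be found in the camera images.
- slicer: Slicer box, rigid, stuck to the worktop: white tub, grey frame on top, 160 mm (x) by 137 mm (y). Origin on the worktop under the frame. Axes: x roughly away from the robot, y roughly left, z up; turned by up to 0.4 rad. Flat seat for the insert at z = 60 mm, spanning x -85..60, y -72..50 mm, with an opening x -27..37, y -18..26 mm in its middle. Near and right sides are open.
- corner (a point): Square corner where the two stops meet, on the seat: (60, 50, 60) mm in the slicer's frame, same axes. The far stop is a rigid wall with inner face x = 60 mm, the left stop one with inner face y = 50 mm. Both rise 13 mm over the seat and carry a lip that overhangs it by 5 mm, from 10 to 13 mm above the seat; the insert slides under.
- insert: Loose steel plate 110 mm (x) by 84 mm (y), 8 mm thick, 0.3 to 0.6 kg, with ribs and a slanting blade on top; its -x -y corner is cut off at 45 degrees (12 mm legs). Origin: centre of its underside. Starts flat on the seat, 7 to 12 mm short of both stops, turned by up to 0.06 rad; the seat's rubber gasket grips it, it slides under 2 to 5 N, more if the push also bears down on it. Home: origin at (5, 8, 60) mm in the slicer's frame, axes parallel to it.
- insert_corner (a point): The insert's +x +y corner on its underside, (55, 42, 0) mm from its origin; it belongs in point corner. A push of 10 N is enough to slide it home; more than 15 N from the pusher harms it.
- latch (a joint): Angle of the black latch on the frame's near right corner (rad): 0 open, 1.57 fully shut against its end stop. It turns counter-clockwise seen from above as it shuts, stays where it is left and turns under about 1 N at the tab. Starts between 0 and 0.25.
- latch_pivot (a point): The latch's vertical turning axis, on the seat: (-65.2, -49.2, 60) mm in the slicer's frame, whose axes it has. Open, the tab points from here to (-0.707, 0.707), near left; shut, to (-0.707, -0.707). The nose points the opposite way, reaches 27.5 mm at the insert's level and, shut, faces the cut-off corner with 2.5 mm to spare if the insert is home.
- latch_tab (a point): Middle of the latch's thumb tab, 28 mm from the pivot, 9 mm above the seat: an upright ribbed bar 8 mm thick that reaches 37 mm from the pivot; its top is 17 mm above the seat. To shut the latch push the flank that looks towards the insert.
- pusher_mid (a point): Turned wooden food pusher, standing upright on the worktop left of the slicer: round, 115 mm tall, 60 g. This point is on its axis half-way up (57.5 mm above its foot). Foot 24 mm in diameter with flat underside (up to 34 mm high), grip 21 mm in diameter (42 to 93 mm high), 26 mm knob on top.
- garlic: Garlic bulb, 60 mm, bystander to the right of the slicer; origin at its underside.
- salt_shaker: Glass salt shaker, 44 mm wide, 90 mm tall, bystander beyond the slicer to the left; origin at its underside.
- tomato: Tomato, 74 mm, bystander beyond the slicer to the right; origin at its underside.

How it is judged:
By the outcome, as a careful person would: the job done as asked, in the order asked, and still so for the second after the job is handed in, with the robot touching nothing.
It also fails if it takes over 72 s, if anything falls off the work surface, if the arm or the gripper's body presses on something with over 40 N, if the wrist force passes 120 N, or if a joint passes its speed limit or range.

## Working session

There is one attempt and no reset: what is moved stays moved. The work goes in short steps, each a Python script; the robot and the scene stay as the last script left them, time stands still between calls to the robot, and variables do not carry over. Pictures are saved under pics/ and viewed, at most 10 in all, crops included, and the job is handed in when it is done.

```bash
mkdir -p pics; ls; python3 - <<'E'
from workcell import manip
import cv2,numpy as np
for n in("side","top"):
    c=manip.camera(n); cv2.imwrite(f"pics/{n}0.png",c["img"]); print(n,c["camera_matrix"].round(1).tolist(),c["world_to_cam"].round(4).tolist())
print(manip.read_clock(),manip.read_tcp_rot(),manip.read_tool_pos(),manip.read_grip_width())
E
```

```text
pics
side [[436.3, 0.0, 312.6], [0.0, 436.3, 202.1], [0.0, 0.0, 1.0]] [[-0.9374, -0.3482, 0.0016, 0.5345], [-0.1394, 0.371, -0.9181, 0.1563], [0.3191, -0.8609, -0.3963, 1.035], [0.0, 0.0, 0.0, 1.0]]
top [[409.7, 0.0, 312.6], [0.0, 409.7, 198.7], [0.0, 0.0, 1.0]] [[-0.0145, -0.9999, 0.007, -0.004], [-0.9975, 0.014, -0.069, 0.5841], [0.0689, -0.0079, -0.9976, 1.141], [0.0, 0.0, 0.0, 1.0]]
0.1 [ 9.87241011e-01  1.59230840e-01 -1.41797991e-04 -8.39904150e-04] [ 0.20421275 -0.61653344  0.24748467] 1.0008257829434384
```

View pics/side0.png

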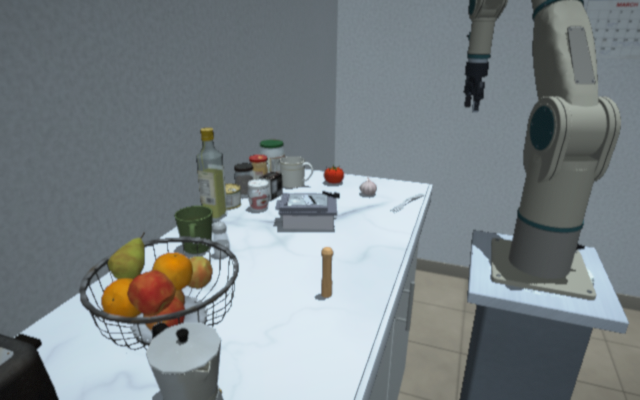

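View pics/top0.png

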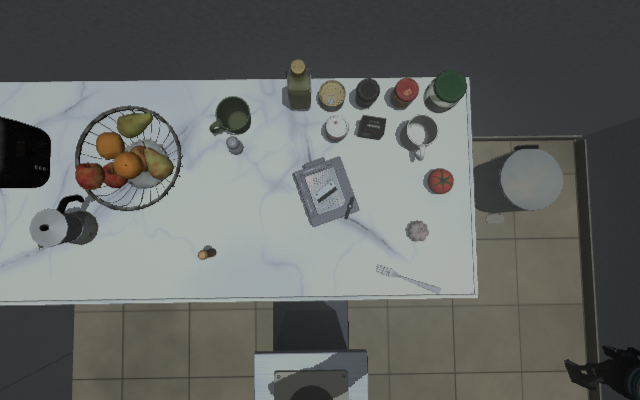

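The top view shows the slicer around (326,192) with the black latch at about (350,208). The pusher stands with its top near (203,255) and its foot near (209,251). In the side view the slicer is at (307,212) and the pusher at (327,272). I'll zoom in next.

```bash
python3 - <<'E'
import cv2,numpy as np
t=cv2.imread("pics/top0.png");s=cv2.imread("pics/side0.png")
a=cv2.resize(t[148:232,284:368],None,fx=7,fy=7,interpolation=cv2.INTER_CUBIC)
cv2.imwrite("pics/ctop.png",a)
b=cv2.resize(s[180:240,265:350],None,fx=7,fy=7,interpolation=cv2.INTER_CUBIC)
c1=cv2.resize(s[240:305,310:345],None,fx=6,fy=6,interpolation=cv2.INTER_CUBIC)
c2=cv2.resize(t[238:268,190:225],None,fx=6,fy=6,interpolation=cv2.INTER_CUBIC)
im=np.zeros((600,800,3),np.uint8); im[:420,:595]=b; im[:390,590:800]=c1; im[420:600,:210]=c2
cv2.imwrite("pics/cside.png",im)
E
```

```text
(no output)
```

View pics/ctop.png

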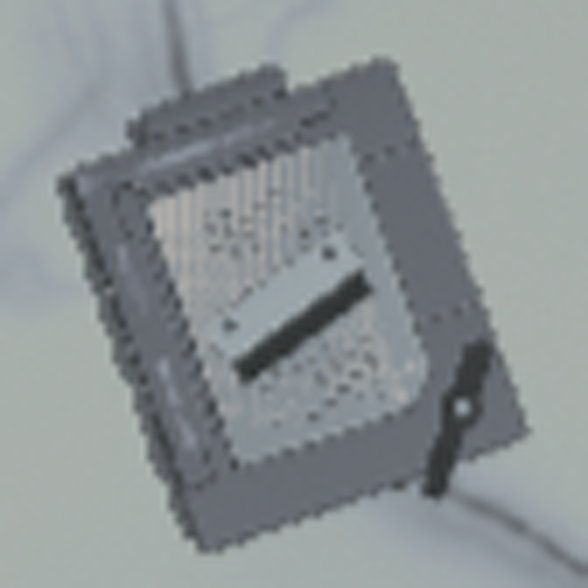

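View pics/cside.png

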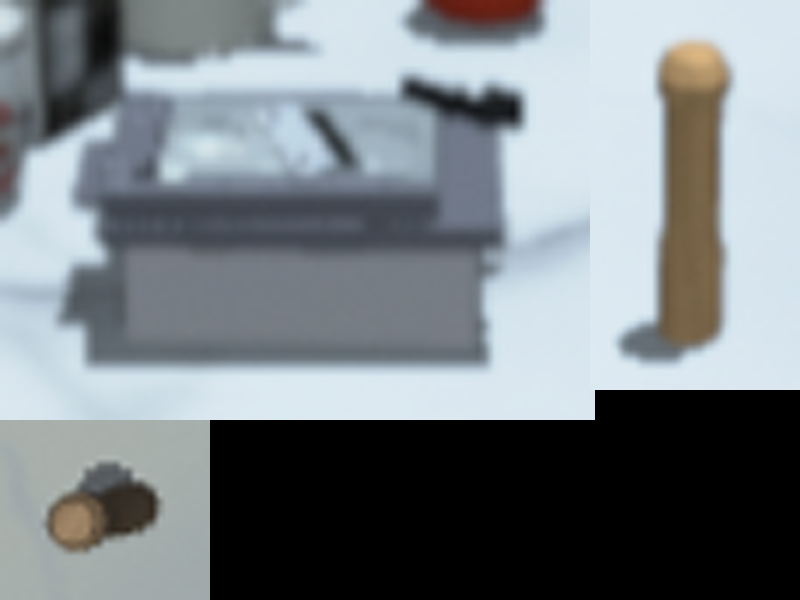

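The crop at 7x (origin 284,148) shows:

| Feature | Crop position |
|---|---|
| Frame corners, far-left / far-right / near-right / near-left | (65,180), (390,60), (530,432), (205,552) |
| Pivot | (461,406) |
| Tab end | (435,492) |
| Nose end | (480,345) |
| Insert, far-left / far-right / near-left | (150,200), (347,135), (237,466) |

The pusher's knob is at (202.5,255.2) in the top view and (327.5,251.7) in the side view. I'll fit poses from these.

```bash
cat > h.py <<'E'
import numpy as np, cv2
from scipy.optimize import least_squares
from scipy.spatial.transform import Rotation as R
K={"side":np.array([[436.3,0,312.6],[0,436.3,202.1],[0,0,1]]),"top":np.array([[409.7,0,312.6],[0,409.7,198.7],[0,0,1]])}
W={"side":np.array([[-0.9374,-0.3482,0.0016,0.5345],[-0.1394,0.371,-0.9181,0.1563],[0.3191,-0.8609,-0.3963,1.035]]),
"top":np.array([[-0.0145,-0.9999,0.007,-0.004],[-0.9975,0.014,-0.069,0.5841],[0.0689,-0.0079,-0.9976,1.141]])}
P={n:K[n]@W[n] for n in K}
def proj(n,p):
    p=np.atleast_2d(p); q=np.c_[p,np.ones(len(p))]@P[n].T; return q[:,:2]/q[:,2:]
def tri(s,t):
    X=cv2.triangulatePoints(P["side"],P["top"],np.array(s,float).reshape(2,1),np.array(t,float).reshape(2,1)); return (X[:3]/X[3]).ravel()
def place(v,p):  # v=(x,y,yaw), p in m
    p=np.atleast_2d(p); c,s=np.cos(v[2]),np.sin(v[2]); return np.c_[v[0]+c*p[:,0]-s*p[:,1],v[1]+s*p[:,0]+c*p[:,1],p[:,2]]
def down(a): return (R.from_euler('z',a)*R.from_euler('x',np.pi)).as_quat()  # tool x at angle a
E
python3 - <<'E'
from h import *
T=lambda *p:np.array(p)/7+[284,148]; S=lambda *p:np.array(p)/7+[265,180]
# slicer, top view
m=np.array([[75,65,73],[75,-72,73],[-85,-72,60],[-85,65,73],[-65.2,-49.2,72]])/1e3
o=np.array([T(65,180),T(390,60),T(530,432),T(205,552),T(461,406)])
f=least_squares(lambda v:(proj("top",place(v,m))-o).ravel(),[.6,-.03,.36],x_scale=.01)
v=f.x;print("slicer",v.round(4));print(f.fun.reshape(-1,2).round(2).tolist())
# insert
mi=np.array([[55,42,68],[55,-42,68],[-55,42,68],[-55,-30,68],[-43,-42,68]])/1e3
oi=np.array([T(150,200),T(347,135),T(237,466),T(390,413),T(428,372)])
g=least_squares(lambda u:(proj("top",place(u,mi))-oi).ravel(),v,x_scale=.01)
d=place([0,0,-v[2]],[[*(g.x[:2]-v[:2]),0]])[0]
print("insert in slicer",d.round(4),g.x[2]-v[2],g.fun.reshape(-1,2).round(2).tolist())
# latch angle
e=lambda px,z:least_squares(lambda q:(proj("top",[[*q,z]])-px).ravel(),v[:2],x_scale=.01).x
a=e(T(435,492),.07)-e(T(480,345),.07);print("latch",(np.arctan2(a[1],a[0])-v[2]-2.356+np.pi)%(2*np.pi)-np.pi)
# heights
print("side prediction crop:",((proj("side",place(v,np.r_[m,[[75,65,60],[-85,65,60]]]))-[265,180])*7).round(0).tolist())
piv=tri(S(462,98),T(461,406));print("pivot tri",piv.round(4),"model",place(v,m[4:])[0].round(4))
print("frame far-left tri",tri(S(103,195),T(65,180)).round(4))
print("knob top",tri((327.5,250.6),(202.5,255.2)).round(4))
print("foot: side z=0",least_squares(lambda q:(proj("side",[[*q,.0]])-[326.8,296.0]).ravel(),[.45,.28]).x.round(4))
print("knob top on z=.112",least_squares(lambda q:(proj("top",[[*q,.112]])-[202.5,255.2]).ravel(),[.45,.28]).x.round(4))
E
```

```text
slicer [ 0.6031 -0.045   0.3449]
[[-0.73, -0.93], [-0.04, -1.3], [0.43, 0.67], [-0.01, 1.21], [0.35, 0.32]]
insert in slicer [-0.0021 -0.0011  0.    ] -0.05665026806733542 [[-0.88, -0.29], [0.33, -0.08], [-1.26, 0.23], [2.19, -0.1], [-0.37, 0.23]]
latch 0.12359643591070935
side prediction crop: [[98.0, 191.0], [124.0, 60.0], [498.0, 90.0], [513.0, 193.0], [454.0, 84.0], [3167.0, 1268.0], [-2772.0, 1214.0]]
pivot tri [ 0.5571 -0.1138  0.0657] model [ 0.5583 -0.1134  0.072 ]
frame far-left tri [0.6499 0.0398 0.0706]
knob top [0.4353 0.2758 0.1074]
foot: side z=0 [0.4333 0.2815]
knob top on z=.112 [0.4355 0.2746]
```

Both the frame and the insert read about 6% too small, so I'll replace the eyeballed corners with segmentation.

```bash
python3 - <<'E'
from h import *
t=cv2.imread("pics/top0.png")
for p in [(300,184),(331,225),(345,180),(320,180),(358,190),(290,200),(344,200),(350,206)]: print(p,t[p[1],p[0]])
a=t[148:232,284:368].astype(int)
big=cv2.resize(t[140:240,276:376],None,fx=8,fy=8,interpolation=cv2.INTER_CUBIC).astype(int)
m=(big.max(2)<140).astype(np.uint8)
n,l,st,_=cv2.connectedComponentsWithStats(m); k=1+st[1:,4].argmax(); m=(l==k).astype(np.uint8)
m=cv2.morphologyEx(m,cv2.MORPH_CLOSE,np.ones((25,25)))
c=max(cv2.findContours(m,0,2)[0],key=cv2.contourArea)
fill=cv2.drawContours(np.zeros_like(m),[c],-1,1,-1)
fill=cv2.morphologyEx(fill,cv2.MORPH_OPEN,np.ones((9,9)))
h=fill
vis=big.astype(np.uint8).copy()
cs=max(cv2.findContours(h,0,2)[0],key=cv2.contourArea);cv2.drawContours(vis,[cs],-1,(0,0,255),1)
q=cv2.approxPolyDP(cs,20,True)[:,0]; print((q/8+[276,140]).round(2).tolist())
# overlay of current models
v=[.6031,-.045,.3449]
def poly(v,p,col):
    z=((proj("top",place(v,np.array(p)/1e3))-[276,140]+.5)*8).astype(int);cv2.polylines(vis,[z],True,col,1)
poly(v,[[75,65,73],[75,-72,60],[-85,-72,60],[-85,65,73]],(0,255,0))
poly(v,[[60,50,60],[60,-72,60],[-85,-72,60],[-85,50,60]],(255,0,0))
c,s=np.cos(.3449),np.sin(.3449);u=[.6031+c*-.0021+s*.0011,-.045-s*.0021-c*.0011,.3449-.0567]
poly(u,[[55,42,68],[55,-42,68],[-43,-42,68],[-55,-30,68],[-55,42,68]],(0,255,255))
cv2.imwrite("pics/ov.png",vis[100:700,0:800])
E
```

```text
(300, 184) [114 106 101]
(331, 225) [170 171 162]
(345, 180) [114 107 102]
(320, 180) [151 148 144]
(358, 190) [170 174 167]
(290, 200) [171 175 167]
(344, 200) [158 154 148]
(350, 206) [153 148 138]
[[308.12, 150.75], [308.5, 161.88], [292.12, 175.62], [310.12, 224.62], [315.5, 227.0], [338.38, 218.25], [359.62, 224.5], [349.12, 217.75], [349.62, 214.0], [359.38, 209.0], [340.75, 157.38], [311.5, 160.0]]
```

View pics/ov.png

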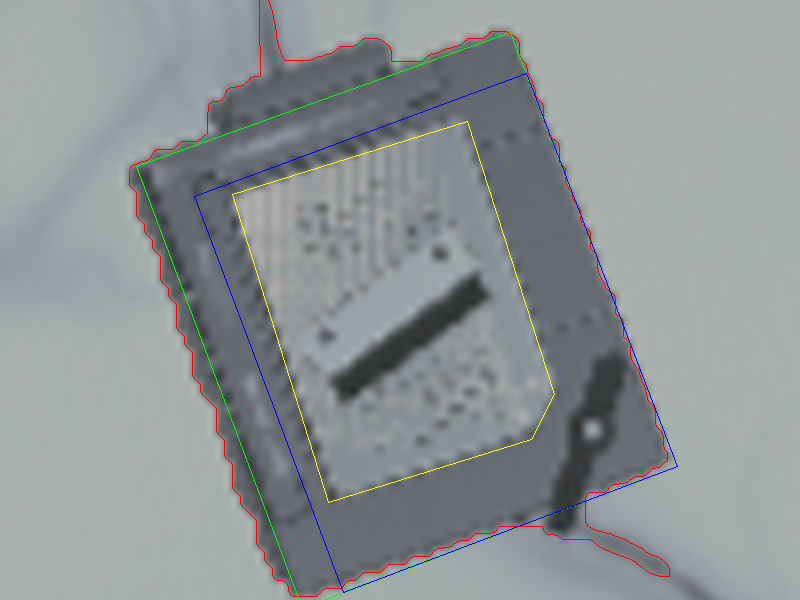

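The overlay fits: the slicer outline is within about 1 px, and the insert, which sits about 7 mm and 9 mm short, matches. The latch is at about 0.12 rad. Next I'll check IK and pick up the pusher.

```bash
cat >> h.py <<'E'
V=np.array([.6031,-.045,.3449]); PP=np.array([.4348,.277]); ZG=.069; ZF=.063
def tcp(x,y,dz=0): return place(V,[[x/1e3,y/1e3,ZF+ZG+dz]])[0]   # TCP for foot axis at slicer x,y (mm)
QX=down(V[2]+np.pi/2); QY=down(V[2]); QX2=down(V[2]-np.pi/2)
E
python3 - <<'E'
from h import *
from workcell import manip
for n,p,q in [("pick",[*PP,.2],down(0)),("Y",tcp(5,-70),QY),("X",tcp(-85,8),QX),("X2",tcp(-85,8),QX2),("L",tcp(-97,-58),QY)]:
    j=manip.ik(list(p),list(q)); print(n,np.round(p,3),None if j is None else np.round(j,2))
manip.reach([*PP,.2],list(down(0)))
print(manip.move_l([*PP,ZG],rate=.15,threshold=8), manip.read_tool_pos())
manip.move_gripper(0.0)
print(manip.read_grip_width(),manip.read_grasp_force())
manip.move_l([*PP,.20],rate=.15)
print(manip.read_joints(),manip.read_contact_force(),manip.read_clock())
ims=[]
for n in("top","side"):
    im=manip.camera(n)["img"]; u=proj(n,[[*PP,.19]])[0].astype(int)
    ims.append(cv2.resize(im[u[1]-45:u[1]+55,u[0]-40:u[0]+40],None,fx=5,fy=5,interpolation=2))
cv2.imwrite("pics/grasp.png",np.hstack(ims))
E
```

```text
pick [0.435 0.277 0.2  ] [-0.41  0.52 -0.31  1.94  0.23  0.72 -2.43]
Y [ 0.631 -0.109  0.132] [ 0.13  0.75  0.    1.65 -0.    0.75 -1.1 ]
X [ 0.52  -0.066  0.132] [ 0.32  0.64 -0.37  1.97  0.39  0.6   0.03]
X2 [ 0.52  -0.066  0.132] [-0.2   0.66  0.42  1.98 -0.46  0.59 -2.27]
L [ 0.531 -0.132  0.132] [ 0.19  0.64  0.    1.91 -0.    0.59 -1.03]
False [0.43525484 0.27733522 0.06961296]
0.23293828722613225 54.75816597434459
[-0.40461092  0.51916308 -0.3151189   1.93671844  0.23448226  0.72265287
 -2.42878214] [-0.37508334  0.82307072 -1.35267499] 6.0
```

View pics/grasp.png

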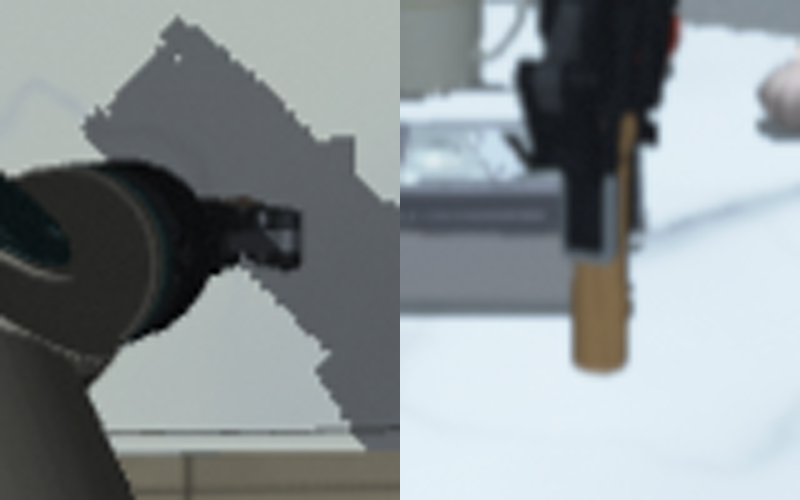

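The pusher is held upright and its foot is centred: its bottom is at side-crop (600,370), exactly at the projected column. Now the first +y push.

```bash
cat >> h.py <<'E'
def insl(p): 
    d=np.array(p)[:2]-V[:2]; c,s=np.cos(V[2]),np.sin(V[2]); return np.round([1e3*(c*d[0]+s*d[1]),1e3*(-s*d[0]+c*d[1]),1e3*(p[2]-ZF-ZG)],2)
E
python3 - <<'E'
from h import *
from workcell import manip
def st(t): 
    f=place([0,0,-V[2]],[manip.read_contact_force()])[0]
    print(t,insl(manip.read_tool_pos()),"F",f.round(1),round(manip.read_clock(),1))
manip.reach(list(tcp(0,-68,.06)),list(QY)); print(np.round(manip.read_joints(),2))
manip.move_l(list(tcp(0,-68)),rate=.1); st("down")
print(manip.move_l(list(tcp(0,-43)),rate=.015,threshold=8)); st("pushY")
manip.wait(.2); st("hold")
c=manip.camera("top")["img"];cv2.imwrite("pics/y1.png",cv2.resize(c[140:240,276:376],None,fx=6,fy=6,interpolation=2))
E
```

```text
[ 0.37  0.7  -0.42  1.61  0.33  0.91 -1.39]
down [  0.48 -67.91   0.35] F [ 0.7 -0.3 -0.3] 8.4
False
pushY [ -0.28 -44.51   0.07] F [-0.4 -5.4 -1.6] 10.2
hold [ -0.3  -44.5    0.06] F [-0.1 -5.  -0.6] 10.4
```

View pics/y1.png

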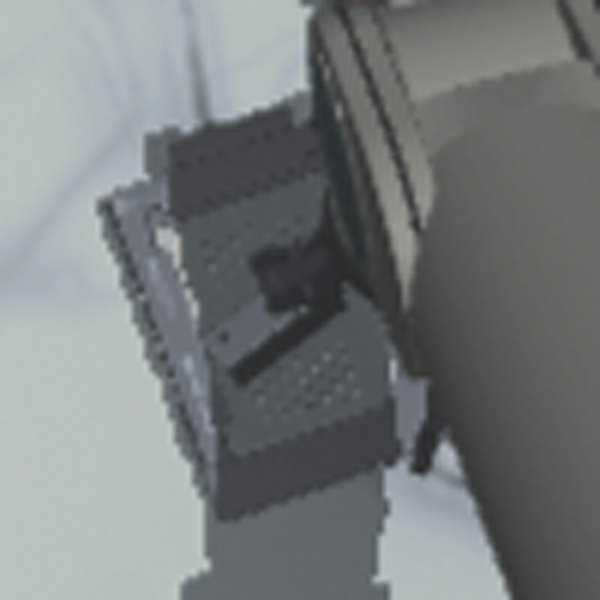

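The insert is moving: the push reads 5 N and it hasn't reached the stop yet. I'll continue to the stop, then do the X push.

```bash
cat >> h.py <<'E'
def st(t):
    from workcell import manip
    f=place([0,0,-V[2]],[manip.read_contact_force()])[0]
    print(t,insl(manip.read_tool_pos()),"F",f.round(1),round(manip.read_clock(),1))
E
python3 - <<'E'
from h import *
from workcell import manip
print(manip.move_l(list(tcp(0,-36)),rate=.01,threshold=4)); st("pushY2")
E
```

```text
True
pushY2 [ -0.6  -44.67  -0.16] F [ 0.2 -1.   0.4] 10.9
```

```bash
python3 - <<'E'
from h import *
from workcell import manip
manip.move_l(list(tcp(0,-48)),rate=.05); st("back")
print(manip.move_l(list(tcp(0,-36)),rate=.012,threshold=9)); st("pushY2")
manip.wait(.1); st("hold")
E
```

```text
back [-1.000e-02 -4.743e+01 -2.000e-01] F [-0.7 -0.1  0.4] 11.1
True
pushY2 [ -0.51 -44.21  -0.1 ] F [ 0.1 -2.  -0.5] 11.8
hold [ -0.68 -44.12  -0.4 ] F [ 0.4 -1.4  0.9] 11.9
```

```bash
python3 - <<'E'
from h import *
from workcell import manip
manip.move_l(list(tcp(0,-54)),rate=.1)
manip.move_l(list(tcp(0,-54,.05)),rate=.2)
manip.reach(list(tcp(-84,9,.05)),list(QX)); print(np.round(manip.read_joints(),2))
manip.move_l(list(tcp(-82,9)),rate=.12); st("down")
print(manip.move_l(list(tcp(-52,9)),rate=.012,threshold=9)); st("pushX")
E
```

```text
[ 0.61  0.67 -0.84  1.92  0.66  0.85 -0.24]
down [-8.164e+01  9.260e+00  6.000e-02] F [ 0.7  0.8 -0.5] 14.3
True
pushX [-61.03   8.93  -0.93] F [ 0.1  0.  -0.3] 16.1
```

```bash
python3 - <<'E'
from h import *
from workcell import manip
manip.move_l(list(tcp(-66,9)),rate=.05)
print(manip.move_l(list(tcp(-52,9)),rate=.012,threshold=10)); st("pushX again")
manip.move_l(list(tcp(-84,9)),rate=.15)
manip.move_l(list(tcp(-84,9,.05)),rate=.2)
manip.reach(list(tcp(5,-64,.05)),list(QY))
manip.move_l(list(tcp(5,-60)),rate=.12); st("down")
print(manip.move_l(list(tcp(5,-36)),rate=.012,threshold=10)); st("pushY")
manip.move_l(list(tcp(5,-49)),rate=.05)
print(manip.move_l(list(tcp(5,-36)),rate=.012,threshold=10)); st("pushY again")
manip.move_l(list(tcp(5,-54)),rate=.1)
manip.move_l(list(tcp(5,-54,.05)),rate=.2)
manip.reach(list(tcp(-84,9,.05)),list(QX))
manip.move_l(list(tcp(-76,9)),rate=.12)
print(manip.move_l(list(tcp(-52,9)),rate=.012,threshold=10)); st("pushX")
manip.move_l(list(tcp(-76,9)),rate=.1); st("back")
for n in("top","side"):
    c=manip.camera(n)["img"]; cv2.imwrite(f"pics/{n}1.png",c)
a=cv2.resize(cv2.imread("pics/top1.png")[145:235,284:364],None,fx=5,fy=5,interpolation=2)
b=cv2.resize(cv2.imread("pics/side1.png")[170:260,270:350],None,fx=5,fy=5,interpolation=2)
cv2.imwrite("pics/x1.png",np.hstack([a,b]))
E
```

```text
True
pushX again [-60.01   8.92  -1.32] F [-0.4 -0.1 -0.9] 17.2
down [  4.95 -59.89  -0.13] F [ 0.1  0.  -0.4] 19.5
True
pushY [ 4.560e+00 -4.456e+01 -1.000e-02] F [ 0.4 -2.4 -0.2] 21.1
True
pushY again [ 4.510e+00 -4.408e+01  1.000e-02] F [ 0.6 -1.6 -0.4] 22.1
True
pushX [-60.74   8.9   -1.4 ] F [-0.2  0.7 -0.8] 26.0
back [-7.606e+01  8.780e+00  2.000e-02] F [ 0.2  0.2 -0.3] 26.3
```

View pics/x1.png

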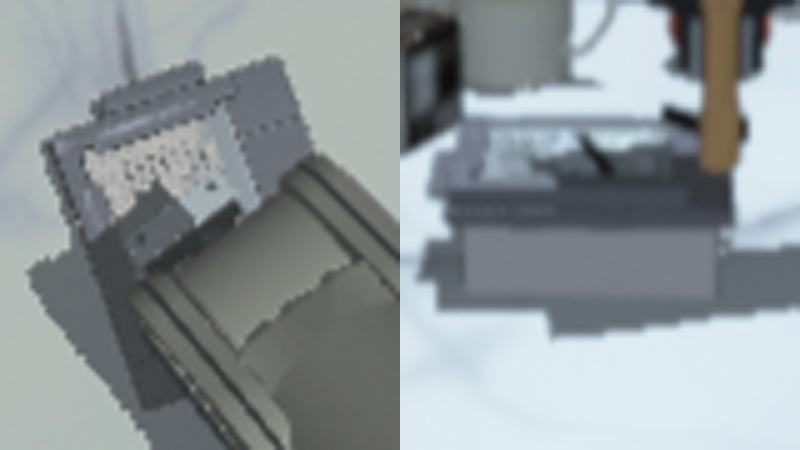

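Repeat pushes end at the same places: Y at −44.1 to −44.6 and X at −60 to −61. The picture shows the insert's far and left edges under the lips. Next I swing the latch.

```bash
python3 - <<'E'
from h import *
from workcell import manip
def lp(phi,off,r=28):
    u=np.array([np.cos(phi),np.sin(phi)]);t=np.array([-u[1],u[0]])
    return list(tcp(*(np.array([-65.2,-49.2])+r*u-off*t+[1.3,1.5]),.001))
manip.move_l(lp(np.radians(141),22),rate=.1); st("start")
for d in np.linspace(150,222,7):
    manip.move_l(lp(np.radians(d),16),rate=.05)
st("near")
h=manip.move_l(lp(np.radians(225),7),rate=.02,threshold=7); print(h); st("end")
w=np.array(insl(manip.read_tool_pos())[:2])-[1.3,1.5]-[-65.2,-49.2]
print("tab angle est",np.arctan2(w[1],w[0])%(2*np.pi)+np.arcsin(16/np.hypot(*w))-2.356)
manip.move_l(lp(np.radians(222),26),rate=.08)
manip.move_l(list(np.array(manip.read_tool_pos())+[0,0,.08]),rate=.2); st("up")
E
```

```text
start [-71.74 -13.21   0.8 ] F [-0.5  0.9  0.2] 26.7
near [-95.45 -55.11   0.93] F [ 0.4 -0.3 -0.3] 28.8
True
end [-95.07 -55.62   0.2 ] F [-0.1  0.4 -0.3] 29.1
tab angle est 1.5551379771157499
up [-102.63  -47.42   80.53] F [ 0.8 -0.2 -1.3] 30.0
```

```bash
python3 - <<'E'
from h import *
from workcell import manip
manip.reach([*PP,.16],list(down(0))); print(np.round(manip.read_joints(),2),manip.read_clock())
t=manip.camera("top")["img"];s=manip.camera("side")["img"]
cv2.imwrite("pics/top2.png",t)
a=cv2.resize(t[145:235,284:364],None,fx=6,fy=6,interpolation=2)[:540]
u=proj("side",[[*PP,.13]])[0].astype(int)
b=cv2.resize(s[u[1]-60:u[1]+30,u[0]-25:u[0]+25],None,fx=6,fy=6,interpolation=2)
cv2.imwrite("pics/l1.png",np.hstack([a,b]))
E
```

```text
[-0.44  0.58 -0.27  1.97  0.25  0.63 -2.44] 32.0
```

View pics/l1.png

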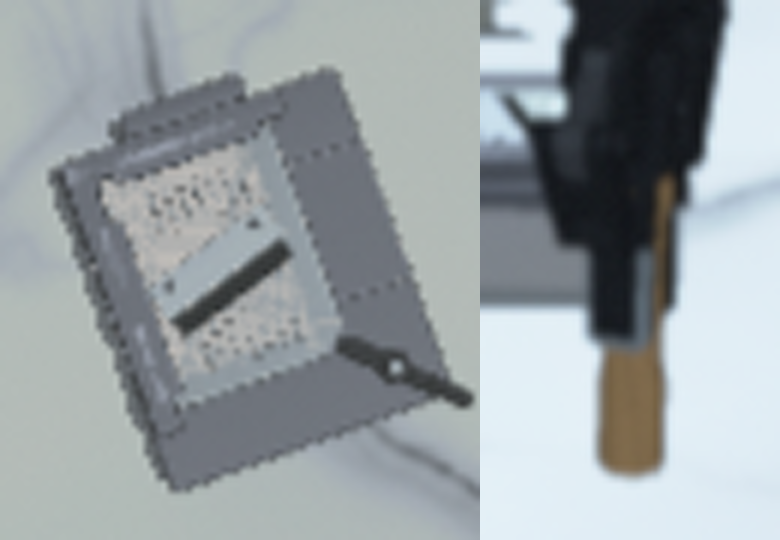

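The picture shows the latch shut, with its nose at (340,343) facing the cut corner and its tab at (470,400). The insert's edges lie along the lips and the pusher hangs upright. Now I set it down.

```bash
python3 - <<'E'
from h import *
from workcell import manip
manip.move_l([*PP,ZG+.006],rate=.12)
print(manip.move_l([*PP,ZG-.004],rate=.012,threshold=4),manip.read_tool_pos(),manip.read_contact_force())
manip.move_gripper(0.6); manip.wait(.3); manip.move_gripper(1.0)
manip.move_l([*PP,.2],rate=.15)
manip.reach([.36,.0,.3],list(down(0))); print(manip.read_clock())
t=manip.camera("top")["img"];s=manip.camera("side")["img"]
a=cv2.resize(t[140:280,190:370],None,fx=4,fy=4,interpolation=2)[:560,:560]
b=cv2.resize(s[180:320,290:350],None,fx=4,fy=4,interpolation=2)
cv2.imwrite("pics/end.png",np.hstack([a,b]))
E
```

```text
True [0.4349466  0.27705725 0.06929536] [ 0.34020412 -0.58550029  4.77476914]
36.8583
```

View pics/end.png

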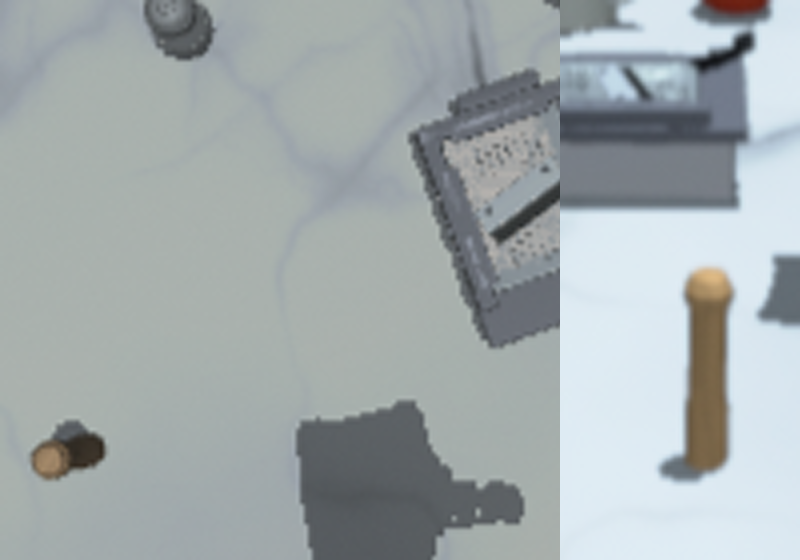

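The pusher stands upright, at (50,460) in the left part and (708,370) in the right part. The latch is shut and the arm is clear.

```bash
python3 -c "
from workcell import manip
print(manip.hand_in())"
```

```text
the job is handed in; nothing more can be done
None
```

I handed the job in at about 37 s: the insert was pushed home against both stops, judged by repeated pushes ending at the same place and by the pictures; the latch is shut, and the pusher stands upright again where it began.

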